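# Make up two pickup orders at the coffee counter

## Task

Make up the two orders, the blue tray's first, and put nothing of the second order on its tray until the blue one is complete: on the blue tray the white-lidded cup goes on the black coaster, the honey jar in the middle bay and the green tea tin in the end bay; on the wooden tray the blue-lidded cup goes on the coaster and the kraft biscuit box in the other bay. Set each thing down gently and upright in the middle of its bay, never tip a cup on the way, and let go of everything. The red-lidded cup and the copper sugar shaker are not part of the orders: leave them standing where they are.

Things in the scene. Friction and masses are not known exactly. Their poses are not given: they have to be found in the camera images.
- cup_white_mid (a point): Lidded takeaway espresso cup, pale paper with a brown sleeve, white lid: 80 mm tall, round, 46 mm wide at the foot, about 51 mm half-way up, 60 mm at the lid, about 120 g. Stands loose on the counter at the start. The point is its centre, 40 mm above its foot; z is up. Belongs on the blue tray's coaster.
- honey_jar_mid (a point): Round amber glass honey jar with a paper label and a yellow cap: 52 mm wide, 68 mm tall, about 200 g. Loose. The point is its centre, 34 mm above its foot; z is up. Belongs in the blue tray's middle bay.
- tea_tin_mid (a point): Square green tea tin with a brighter green lid and a pale dot on top: 50 x 50 mm (lid 52 x 52), 72 mm tall, about 130 g. Loose. The point is its centre, 36 mm above its foot; x and y are square to its sides, z is up. Belongs in the blue tray's end bay.
- cup_blue_mid (a point): Lidded takeaway espresso cup, pale paper with a brown sleeve, blue lid: 80 mm tall, round, 46 mm wide at the foot, about 51 mm half-way up, 60 mm at the lid, about 120 g. Stands loose on the counter at the start. The point is its centre, 40 mm above its foot; z is up. Belongs on the wooden tray's coaster.
- biscuit_box_mid (a point): Brown kraft biscuit box with a pale band over the top: 42 mm along its x, 60 mm along its y, 70 mm tall, about 120 g. Loose. The point is its centre, 35 mm above its foot; z is up. Belongs in the wooden tray's plain bay.
- cup_red_mid (a point): Lidded takeaway espresso cup, pale paper with a brown sleeve, red lid: 80 mm tall, round, 46 mm wide at the foot, about 51 mm half-way up, 60 mm at the lid, about 120 g. Stands loose on the counter at the start. The point is its centre, 40 mm above its foot; z is up. Not part of the orders; leave it alone.
- shaker_mid (a point): Round copper sugar shaker with a domed, pierced top: 56 mm wide, 88 mm tall, about 250 g. Loose. The point is its centre, 44 mm above its foot. Not part of the orders; leave it alone.
- blue_tray: Blue order tray, fixed, three bays in a row along its y: 94 mm in x, 266 mm in y. Origin on the counter under the centre of the middle bay. Bays 82 mm square, 86 mm apart between centres, floor 6 mm above the counter; rim and dividers 12 mm high. The bay 86 mm along +y has a black round coaster, 70 mm wide, top 8 mm above the counter; the end bay for the tin is 86 mm along -y.
- wood_tray: Pale wooden order tray, fixed, two bays in a row along its y: 94 mm in x, 180 mm in y. Origin on the counter under its centre (the divider). Bays 82 mm square, 86 mm apart between centres, floor 6 mm above the counter; rim and dividers 12 mm high. The bay 43 mm along +y has a black round coaster, 70 mm wide, top 8 mm above the counter; the plain bay is 43 mm along -y.
There are look-alikes about, which are no part of the job. There is more than one size of the part that bears tea_tin_mid; the job needs the smallest.

How it is judged:
On the way, in this order (a step that is already met when the one before it is completed fails the run):
1. the blue tray's order is complete and released, with nothing of the second order on the wooden tray yet (x of cup_white_mid in the frame of blue_tray between -0.016 and 0.016 m and y of cup_white_mid in the frame of blue_tray between 0.07 and 0.102 m and z of cup_white_mid in the frame of blue_tray below 0.052 m and angle between each of cup_white_mid, honey_jar_mid, tea_tin_mid's own z axis and vertical below 0.08 rad and x of honey_jar_mid in the frame of blue_tray between -0.016 and 0.016 m and y of honey_jar_mid in the frame of blue_tray between -0.016 and 0.016 m and z of honey_jar_mid in the frame of blue_tray below 0.044 m and x of tea_tin_mid in the frame of blue_tray between -0.016 and 0.016 m and y of tea_tin_mid in the frame of blue_tray between -0.102 and -0.07 m and z of tea_tin_mid in the frame of blue_tray below 0.046 m and linear speed of each of cup_white, honey_jar, tea_tin below 0.02 m/s and contact force between each of cup_white, honey_jar, tea_tin and the fingers below 0.3 N and horizontal distance between each of cup_blue_mid, biscuit_box_mid and wood_tray above 0.1 m), for 0.2 s.
2. the wooden tray's order is complete too (x of cup_blue_mid in the frame of wood_tray between -0.016 and 0.016 m and y of cup_blue_mid in the frame of wood_tray between 0.027 and 0.059 m and z of cup_blue_mid in the frame of wood_tray below 0.052 m and angle between each of cup_blue_mid, biscuit_box_mid's own z axis and vertical below 0.08 rad and x of biscuit_box_mid in the frame of wood_tray between -0.016 and 0.016 m and y of biscuit_box_mid in the frame of wood_tray between -0.059 and -0.027 m and z of biscuit_box_mid in the frame of wood_tray below 0.045 m and linear speed of each of cup_blue, biscuit_box below 0.02 m/s and contact force between each of cup_blue, biscuit_box and the fingers below 0.3 N), for 0.2 s.
At the end, for the whole second after the job is handed in: All five things stand upright (within 0.08 rad) in their own bays, each within 16 mm of the bay's centre along both tray axes, down on the bay floor or coaster (within 4 mm), released and at rest; the red-lidded cup and the shaker stand within 20 mm of where they were (all of step 2 and x of cup_white_mid in the frame of blue_tray between -0.016 and 0.016 m and y of cup_white_mid in the frame of blue_tray between 0.07 and 0.102 m and z of cup_white_mid in the frame of blue_tray below 0.052 m and angle between each of cup_white_mid, honey_jar_mid, tea_tin_mid, cup_red_mid, shaker_mid's own z axis and vertical below 0.08 rad and x of honey_jar_mid in the frame of blue_tray between -0.016 and 0.016 m and y of honey_jar_mid in the frame of blue_tray between -0.016 and 0.016 m and z of honey_jar_mid in the frame of blue_tray below 0.044 m and x of tea_tin_mid in the frame of blue_tray between -0.016 and 0.016 m and y of tea_tin_mid in the frame of blue_tray between -0.102 and -0.07 m and z of tea_tin_mid in the frame of blue_tray below 0.046 m and linear speed of each of cup_white, honey_jar, tea_tin below 0.02 m/s and contact force between each of cup_white, honey_jar, tea_tin and the fingers below 0.3 N and distance of each of cup_red_mid, shaker_mid from where it was at the start of the episode below 0.02 m); the robot touches nothing.
It fails at once if the red-lidded cup or the shaker is pushed more than 25 mm or tipped (distance of any of cup_red_mid, shaker_mid from where it was at the start of the episode above 0.025 m or angle between any of cup_red_mid, shaker_mid's own z axis and vertical above 0.3 rad).
It fails at once if a cup of the orders is tipped by more than 0.5 rad (about 30 degrees) (angle between any of cup_white_mid, cup_blue_mid's own z axis and vertical above 0.5 rad).
It fails at once if something is pressed hard onto a tray (more than 45 N) (contact force between any of cup_white, honey_jar, tea_tin and blue_tray above 45 N or contact force between any of cup_blue, biscuit_box and wood_tray above 45 N).
It fails at once if something of the orders is dropped from a height (falls faster than 0.6 m/s out of the fingers, a fall of about 20 mm) ((linear speed of cup_white above 0.6 m/s and contact force between cup_white and the fingers below 0.05 N) or (linear speed of honey_jar above 0.6 m/s and contact force between honey_jar and the fingers below 0.05 N) or (linear speed of tea_tin above 0.6 m/s and contact force between tea_tin and the fingers below 0.05 N) or (linear speed of cup_blue above 0.6 m/s and contact force between cup_blue and the fingers below 0.05 N) or (linear speed of biscuit_box above 0.6 m/s and contact force between biscuit_box and the fingers below 0.05 N)).
It also fails if it takes over 128 s, if anything falls off the work surface, if the arm or the gripper's body presses on something with over 40 N, if the wrist force passes 120 N, or if a joint passes its speed limit or range.

## Robot

A 6-joint arm with a two-finger parallel gripper is mounted at the origin on the work surface. World frame = base frame: x ahead of the robot, y to its left, z up, the work surface at z = 0. Lengths are in m, angles in rad, forces in N, time in s.
With the tool pointing down it reaches from about 0.35 to 0.85 m from the base axis. Payload 8.1 kg.
Tool frame: the origin (TCP) lies midway between the tips of the shut fingers; the grasp point (between the pads) lies 19 mm behind it (robot.grip_point_offset is the distance from the TCP to the grasp point, in m); z points along the fingers, y is the line along which they close (so a half turn about z gives the same grasp; the last joint's range is limited). The gripper opens to 93 mm and grips with 3 to 60 N. Pads are 15 mm wide; open, the fingers measure 128 mm over their backs; the gripper's body (75 mm by 188 mm) begins 65 mm behind the grasp point.
Start: joints at [-1.406, 0.13, 1.488, -0, 1.523, -0.085], TCP at [0.148, -0.581, 0.219] pointing down, gripper open.
Joint ranges: [-2.96, 2.96], [-0.89, 2.26], [0.02, 2.5], [-1.34, 4.48], [0, 2.73], [-2.66, 2.66]. Speed limits (rad/s): [2.39, 2.39, 2.79, 3.14, 3.14, 3.14].

## Interface

Orientations are given as a rotation vector (axis times angle).
In Python, from plant import robot, read_camera, job gives the robot as it stands.
- The arm moves only by the shell command python3 -m inch 'ROWS' [FORCE]. ROWS is JSON, one flat list of numbers, 5 for each row, row after row: the shift along the world's x, y, z in mm, then the turn about the world's z in degrees, then the opening in per cent of the stroke, from 0 (shut) to 100 (fully open). In form: [dx, dy, dz, yaw, hand, dx, dy, dz, yaw, hand, ...]. A call has 1 to 10 rows; each row is the pose to reach, as a shift and turn from the pose commanded when the call began; what a row does not reach only later rows make up. A row lasts 1/12 s, in which the tool goes at most 41.7 mm and 7.16 degrees, less where a joint would pass 70% of its speed; a pose out of reach is approached as far as the arm can. A call with a gripper value outside its range is refused whole. The fingers move at their own pace and stop on an object; FORCE is the grip in N (left out, the last holds). Time passes only in rows, so rows that repeat a pose let the fingers close. It gives the time, the measured TCP pose, the force, the opening and the grip force at its end, in the units of the state.
- robot.read_state(): the state, without advancing time (a new reading comes with each control period).
- read_camera(name): name is "scene" or "top" or "wrist"; returns a dict with "image" (480x640x3 uint8, blue, green, red), "K" (3x3 intrinsics, pixels), "D" ([k1, k2, p1, p2, k3] as OpenCV has them; the pictures are not rectified), "extrinsics" (4x4, takes a point from world to camera coordinates); the wrist camera has in their place "mount" (4x4, takes a point from camera to tool coordinates, whose origin is the TCP and whose axes are the flange's). Camera axes: x right, y down, z forward; pixel columns grow to the right and rows downward; lengths in m; the calibration is good to about 2 mm. A picture is of the moment at which its call begins: read the wrist's pose just before it. There is no depth.
- job.close_job(): hands the job in; it is judged then, once.
The state is a dict: "t": time; "q": joint angles; "dq": joint speeds; "joint_torque": joint torques, N m; "tool_pos": TCP position; "orientation": TCP orientation; "force": force on the tool from outside, world axes, zero at the start; "wrist_torque": the same for the moment, N m; "opening": finger opening in m; "gripper_force": force on a finger pad.
Only numpy, scipy, OpenCV 4.12 (cv2) and the standard library are available. Lean on these libraries where they do the work, as an engineer would, in place of code of your own. Each camera call takes 0.05 s, during which the arm holds its last target. There are 200 camera calls.

## Working session

There is one attempt and no reset: what is moved stays moved. The work goes in short steps, Python scripts to look and compute and a shell command to move; the robot and the scene stay as the last step left them, time stands still between calls to the robot, and variables do not carry over. Pictures are saved under pics/ and viewed, at most 14 in all, crops included, and the job is handed in when it is done.

```bash
mkdir -p pics; ls
python3 - <<'E'
from plant import robot, read_camera
import cv2,numpy as np
for n in("top","scene"):
    c=read_camera(n); cv2.imwrite(f"pics/{n}0.png",c["image"]); print(n,c["K"],c["D"],np.round(c["extrinsics"],3).tolist())
    np.savez(f"{n}.npz",**{k:np.array(v) for k,v in c.items()})
print(robot.read_state())
E
```

```text
pics
top [[512.28322644   0.         324.92490264]
 [  0.         512.28322644 241.53252328]
 [  0.           0.           1.        ]] [-0.088848  0.        0.        0.        0.      ] [[-0.013, -1.0, 0.013, -0.054], [-0.998, 0.012, -0.064, 0.494], [0.064, -0.013, -0.998, 0.955], [0.0, 0.0, 0.0, 1.0]]
scene [[539.22191812   0.         316.97086833]
 [  0.         539.22191812 242.23346875]
 [  0.           0.           1.        ]] [-0.14799984  0.          0.          0.          0.        ] [[0.013, 1.0, 0.011, 0.03], [0.819, -0.005, -0.574, -0.361], [-0.574, 0.017, -0.819, 1.348], [0.0, 0.0, 0.0, 1.0]]
{'t': 0.1, 'q': array([-1.40638866e+00,  1.31128400e-01,  1.48915696e+00,  2.42867596e-06,
        1.52300444e+00, -8.53886761e-02]), 'dq': array([-8.99199062e-04, -2.56831463e-03, -3.79888257e-03, -5.00800688e-04,
       -5.23522468e-04,  3.50239781e-05]), 'joint_torque': array([ 1.45091890e-03, -5.61340463e+01, -4.93095875e+01,  7.70709361e-02,
        2.91154452e-02, -3.98967609e-05]), 'tool_pos': array([ 0.14826866, -0.58086129,  0.21767418]), 'orientation': array([-3.11543809e+00, -3.91148359e-01,  1.01437595e-04]), 'force': array([ 0.06333807, -0.07289155, -0.42275739]), 'wrist_torque': array([-0.05071112, -0.01591831,  0.00991338]), 'gripper_force': 0.0, 'opening': 0.09303365295624307}
```

View pics/top0.png

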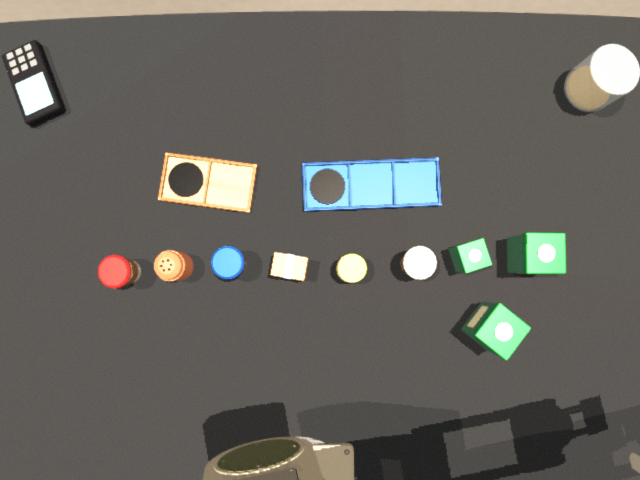

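View pics/scene0.png

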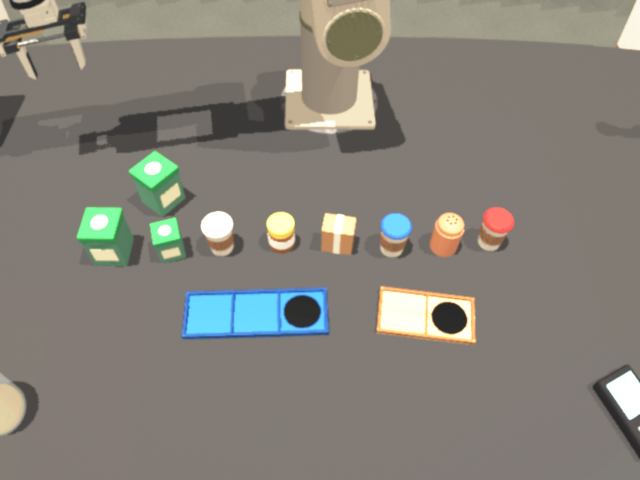

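Both views show the row of items. In the top view they are: red cup (116,271), shaker (172,266), blue cup (228,263), box (289,266), jar (351,268), white cup (419,263) and small tin (472,256), with larger tins to the right and below. The wooden tray is at about (208,183) and the blue tray at (371,185), with their coasters on the left (+y).

```bash
cat > h.py <<'E'
import cv2,numpy as np
def ray(c,uv,z):
    "pixels -> world points on the plane at height z"
    p=cv2.undistortPoints(np.float64(uv).reshape(-1,1,2),c["K"],c["D"])[:,0]
    E=c["extrinsics"];R=E[:3,:3];C=-R.T@E[:3,3]
    d=np.c_[p,np.ones(len(p))]@R
    return C+d*((z-C[2])/d[:,2])[:,None]
def blob(img,win,lo,hi,close=0):
    u0,v0,u1,v1=win
    h=cv2.cvtColor(img[v0:v1,u0:u1],cv2.COLOR_BGR2HSV)
    m=cv2.inRange(h,lo,hi)
    if close: m=cv2.morphologyEx(m,cv2.MORPH_CLOSE,np.ones((close,close)))
    cs=cv2.findContours(m,cv2.RETR_EXTERNAL,cv2.CHAIN_APPROX_NONE)[0]
    k=max(cs,key=cv2.contourArea)[:,0].astype(np.float32)
    return k+np.float32([u0,v0])
def rect(c,k,z):
    w=ray(c,cv2.convexHull(k)[:,0],z)[:,:2].astype(np.float32)*1000
    (cx,cy),(a,b),t=cv2.minAreaRect(w)
    return np.round([cx,cy,a,b,t],1)
def circ(c,k,z):
    w=ray(c,cv2.convexHull(k)[:,0],z)[:,:2].astype(np.float32)*1000
    (cx,cy),(a,b),t=cv2.fitEllipse(w); (ex,ey),r=cv2.minEnclosingCircle(w)
    return np.round([cx,cy,a,b,ex,ey,2*r],1)
E
python3 - <<'E'
from h import *
t=dict(np.load("top.npz"));s=dict(np.load("scene.npz"))
def do(n,f,z,tw,sw,lo,hi,cl=0):
    for nm,c,w in(("top",t,tw),("scene",s,sw)):
        try: print(n,nm,f(c,blob(c["image"],w,lo,hi,cl),z))
        except Exception as e: print(n,nm,e)
B=((100,120,60),(125,255,255))
do("white",circ,.08,(395,240,445,290),(195,205,245,262),(0,0,190),(180,50,255))
do("blue",circ,.08,(205,240,250,290),(375,208,418,262),*B)
do("jar",circ,.068,(330,248,375,290),(262,208,300,255),(20,90,120),(35,255,255))
do("tin",rect,.072,(450,235,497,280),(146,214,188,266),(50,100,120),(85,255,255),7)
do("box",rect,.070,(265,245,315,290),(318,210,360,260),(5,20,130),(35,255,255),5)
do("red",circ,.08,(92,248,145,295),(475,203,520,255),(170,150,100),(180,255,255))
do("shaker",circ,.088,(150,245,198,290),(430,208,468,260),(3,80,100),(20,255,255),5)
do("btray",rect,.012,(295,150,450,220),(178,280,335,345),*B,9)
do("wtray",rect,.012,(150,145,265,220),(370,280,480,345),(5,20,100),(35,255,255),9)
K=((0,0,0),(180,255,60))
do("bcoaster",circ,.008,(308,166,347,207),(281,293,324,329),*K)
do("wcoaster",circ,.008,(165,160,206,200),(430,300,470,337),*K)
# tin/box close crops
a=cv2.resize(t["image"][235:290,260:500],None,fx=3.3,fy=3.3,interpolation=2)
b=cv2.resize(s["image"][200:270,140:370],None,fx=3.3,fy=3.3,interpolation=2)
w=max(a.shape[1],b.shape[1]);p=lambda i:cv2.copyMakeBorder(i,0,5,0,w-i.shape[1],0)
cv2.imwrite("pics/crop.png",np.vstack([p(a),p(b)]))
E
```

```text
white top [ 450.7 -227.6   59.7   59.9  450.8 -227.8   60.5]
white scene [ 453.9 -227.5   62.5   65.7  454.  -227.1   65.7]
blue top [455.1 113.7  59.6  60.  455.  113.7  60.4]
blue scene [458.4 113.   59.   61.  458.2 112.6  61.3]
jar top [ 442.8 -107.5   53.    53.6  442.5 -107.4   54.4]
jar scene [ 445.3 -107.2   54.6   65.3  446.2 -107.5   64.5]
tin top [ 464.6 -328.3   57.6   54.3   17.1]
tin scene [ 465.6 -327.6   61.    54.    17.1]
box top [451.1  24.4  25.   44.6  80. ]
box scene [470.2   5.3  80.3 115.3  89.2]
red top max() iterable argument is empty
red scene max() iterable argument is empty
shaker top [450.3 208.6  57.3  72.7 449.2 208.3  72.2]
shaker scene [484.4 206.1  62.6 113.  483.6 205.1 109.5]
btray top [ 604.1 -151.5   95.5  266.3    1.8]
btray scene [ 606.1 -155.3   97.6  272.9    1.7]
wtray top [615.8 162.1 202.  129.3  80.6]
wtray scene [605.7 166.8 219.4 135.2  88.8]
bcoaster top max() iterable argument is empty
bcoaster scene [601.1 -66.1  62.2  62.3 601.  -66.1  62.8]
wcoaster top max() iterable argument is empty
wcoaster scene [618.  207.4  61.3  61.4 618.1 207.4  62.2]
```

View pics/crop.png

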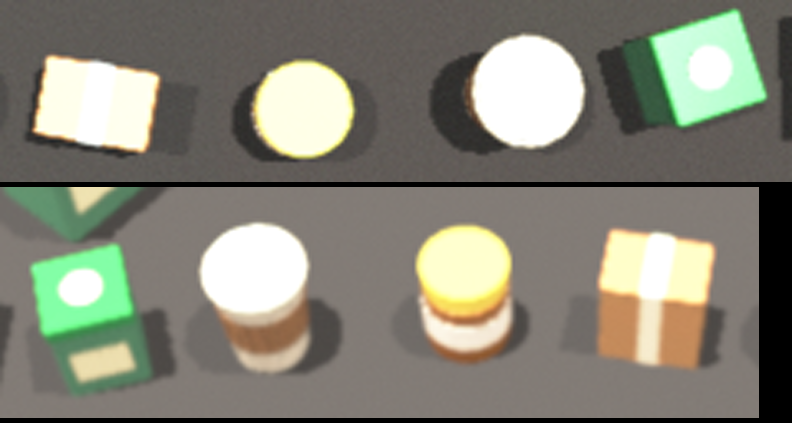

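The crop shows the tin turned about 17° and the box about 9°, with the box's long side near y. I still need to measure the box, trays, shaker and red cup with better masks.

Run:
```python
from h import *
t=dict(np.load("top.npz"));s=dict(np.load("scene.npz"))
for c,p in((t,[(289,266),(289,300),(186,180),(230,180),(327,185),(116,271),(472,245)]),(s,[(339,220),(339,245),(300,350),(450,318),(400,312),(497,220)])):
    h=cv2.cvtColor(c["image"],cv2.COLOR_BGR2HSV); print([h[v,u].tolist() for u,v in p])
def do(n,f,z,tw,sw,lo,hi,cl=0):
    for nm,c,w in(("top",t,tw),("scene",s,sw)):
        try: print(n,nm,f(c,blob(c["image"],w,lo,hi,cl),z))
        except Exception as e: print(n,nm,e)
do("box",rect,.070,(265,245,315,290),(318,210,360,260),(0,0,180),(180,255,255),5)
do("red",circ,.08,(92,248,145,295),(475,203,520,255),(0,150,100),(6,255,255),3)
do("tin",rect,.072,(450,235,497,280),(146,214,188,266),(50,60,170),(85,255,255),7)
do("wtray",rect,.012,(150,145,265,220),(370,280,480,345),(0,90,90),(35,255,255),9)
do("bcoaster",circ,.008,(308,166,347,207),(281,293,324,329),(0,0,0),(180,255,100))
do("wcoaster",circ,.008,(165,160,206,200),(430,300,470,337),(0,0,0),(180,255,100))
```

```text
[[0, 0, 255], [15, 16, 95], [15, 34, 76], [30, 24, 255], [21, 38, 115], [3, 142, 255], [72, 53, 255]]
[[0, 0, 255], [19, 72, 233], [13, 24, 130], [30, 12, 43], [30, 14, 255], [2, 144, 255]]
box top [447.5   5.2  61.7  44.3  79.8]
box scene [468.    1.4  64.5  93.4  79.9]
red top [441.3 317.3  59.9  60.9 441.3 317.4  61.4]
red scene [445.7 316.1  59.   59.9 445.8 316.   60.1]
tin top [ 464.8 -328.9   56.5   53.2   17.1]
tin scene [ 460.2 -331.7   62.7   59.1   18.9]
wtray top [612.  165.1 183.4  97.1  81.5]
wtray scene [617.6 167.7 190.2 108.7  81.4]
bcoaster top max() iterable argument is empty
bcoaster scene [601.2 -66.1  64.1  64.6 601.4 -66.   65. ]
wcoaster top [618.6 208.1  64.   65.2 618.3 208.3  65.7]
wcoaster scene [617.9 207.5  63.2  63.4 618.1 207.4  64.3]
```

Run:
```python
from h import *
t=dict(np.load("top.npz"));s=dict(np.load("scene.npz"))
for a,b in(((504,332),(153,168)),((547,253),(100,222)),((475,256),(165,230))):
    for z in(.07,.09,.1,.11,.12): print(z,np.round(ray(t,[a],z)[0]*1000),np.round(ray(s,[b],z)[0]*1000))
```

```text
0.07 [ 323. -381.   70.] [ 297. -379.   70.]
0.09 [ 325. -374.   90.] [ 316. -371.   90.]
0.1 [ 326. -370.  100.] [ 325. -367.  100.]
0.11 [ 328. -366.  110.] [ 335. -363.  110.]
0.12 [ 329. -363.  120.] [ 344. -359.  120.]
0.07 [ 464. -466.   70.] [ 439. -462.   70.]
0.09 [ 464. -457.   90.] [ 454. -452.   90.]
0.1 [ 463. -452.  100.] [ 462. -447.  100.]
0.11 [ 463. -448.  110.] [ 469. -442.  110.]
0.12 [ 463. -443.  120.] [ 477. -437.  120.]
0.07 [ 461. -331.   70.] [ 459. -328.   70.]
0.09 [ 460. -325.   90.] [ 474. -322.   90.]
0.1 [ 460. -322.  100.] [ 482. -318.  100.]
0.11 [ 459. -319.  110.] [ 489. -315.  110.]
0.12 [ 459. -315.  120.] [ 496. -312.  120.]
```

```bash
python3 -m inch '[0,0,0,7,80, 20,20,0,14,80, 50,45,0,21,80, 85,75,0,28,80, 120,105,0,35,80, 155,135,0,42,80, 190,165,0,49,80, 225,195,0,56,80, 260,225,0,63,80, 290,245,0,70,80]' 12
```

```text
t: 0.93
tool_pos: [0.4225, -0.3468, 0.2184]
orientation: [-2.322, -2.115, 0.0]
force: [-0.4, -0.3, 0.3]
opening: 0.0743
gripper_force: 0.0
```

```bash
python3 -m inch '[8,2,0,7,80, 16,5,0,14,80, 25,7,0,22.7,80, 25,7,0,22.7,80, 25,7,0,22.7,80, 25,7,0,22.7,80]'
python3 - <<'E'
from plant import robot, read_camera
import cv2,numpy as np
s=robot.read_state();c=read_camera("wrist");print(s["tool_pos"],s["orientation"])
print(c["K"],c["D"],np.array(c["mount"]).round(3))
cv2.imwrite("pics/w1.png",c["image"])
np.savez("wrist.npz",image=c["image"],K=c["K"],D=c["D"],mount=c["mount"],p=s["tool_pos"],r=s["orientation"])
E
```

```text
t: 1.43
tool_pos: [0.4464, -0.3416, 0.2181]
orientation: [-1.87, -2.524, -0.0]
force: [0.3, 0.1, 1.0]
opening: 0.0742
gripper_force: 0.0
[ 0.44642343 -0.34157216  0.21814121] [-1.86952714e+00 -2.52359216e+00 -3.65392441e-05]
[[432.16026946   0.         323.79042379]
 [  0.         432.16026946 236.44568444]
 [  0.           0.           1.        ]] [-0.03865694  0.          0.          0.          0.        ] [[ 0.001 -0.962 -0.274  0.076]
 [ 1.     0.001 -0.001 -0.   ]
 [ 0.001 -0.274  0.962 -0.165]
 [ 0.     0.     0.     1.   ]]
```

View pics/w1.png

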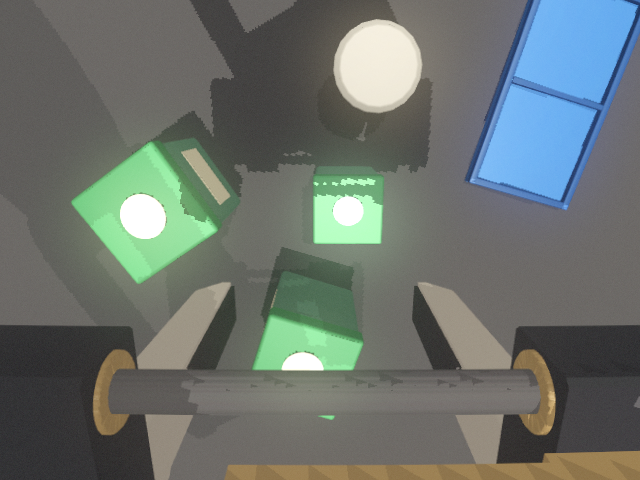

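The wrist view has the small tin square to the gripper, its dot at (348,211), and the white cup at (378,66). One larger tin is below it at (303,370) and the other to the left at (143,216).

```bash
cat >> h.py <<'E'
def wcam(c,p,r):
    "give a wrist picture extrinsics, from the tool pose"
    T=np.eye(4);T[:3,:3]=cv2.Rodrigues(np.float64(r))[0];T[:3,3]=p
    c=dict(c);c["extrinsics"]=np.linalg.inv(T@np.array(c["mount"]));return c
E
python3 - <<'E'
from h import *
w=dict(np.load("wrist.npz"));w=wcam(w,w["p"],w["r"])
for uv,z in(((348,211),.072),((378,66),.08)): print(ray(w,[uv],z)[0]*1000)
k=blob(w["image"],(300,160,400,255),(40,0,110),(90,255,255),9);print(rect(w,k,.072))
E
```

```text
[ 461.05527451 -329.81247916   72.        ]
[ 449.1118487  -229.17752773   80.        ]
[ 462.1 -327.4   75.1   70.6   17. ]
```

```bash
python3 -m inch '[7,6,0,0,80, 14.6,11.6,-20,0,80, 14.6,11.6,-45,0,80, 14.6,11.6,-70,0,80, 14.6,11.6,-95,0,80, 14.6,11.6,-120,0,80, 14.6,11.6,-145,0,80, 14.6,11.6,-165,0,80, 14.6,11.6,-180,0,80, 14.6,11.6,-187,0,80]' && python3 -m inch '[0,0,0,0,80, 0,0,0,0,40, 0,0,0,0,40, 0,0,0,0,40, 0,0,0,0,40, 0,0,0,0,40, 0,0,0,0,40]' 12
```

```text
t: 2.32
tool_pos: [0.4599, -0.3288, 0.0289]
orientation: [-1.868, -2.521, -0.001]
force: [-0.3, 0.6, -0.2]
opening: 0.0745
gripper_force: 0.0
t: 2.9
tool_pos: [0.462, -0.3309, 0.0329]
orientation: [1.867, 2.524, -0.0]
force: [-1.1, 0.5, 6.2]
opening: 0.0518
gripper_force: 12.0
```

```bash
python3 -m inch '[0,0,8,0,40, 0,0,25,0,40, 0,0,45,0,40, 0,0,65,0,40, 0,0,85,0,40, 0,0,95,0,40, 15,9,100,-3,40, 35,22,100,-6,40, 55,35,100,-9,40, 75,48,100,-12,40]' && python3 -m inch '[20,13,0,-3,40, 40,26,0,-3,40, 58,37,0,-3,40, 68,44,0,-3,40, 70,45,0,-3,40, 70,45,0,-3,40, 70,45,0,-3,40]'
```

```text
t: 3.73
tool_pos: [0.5366, -0.2816, 0.1315]
orientation: [-2.126, -2.313, 0.0]
force: [1.1, 0.8, -1.0]
opening: 0.0518
gripper_force: 12.0
t: 4.32
tool_pos: [0.6053, -0.2377, 0.1313]
orientation: [-2.182, -2.259, 0.001]
force: [-0.4, 0.9, -1.0]
opening: 0.0522
gripper_force: 12.0
```

```bash
python3 -m inch '[1,0,-15,0,40, 1,0,-35,0,40, 1,0,-55,0,40, 1,0,-70,0,40, 1,0,-80,0,40, 1,0,-86,0,40, 1,0,-90,0,40, 1,0,-91,0,40, 1,0,-92,0,40, 1,0,-92,0,40]'
```

```text
t: 5.15
tool_pos: [0.6078, -0.2376, 0.0406]
orientation: [2.181, 2.259, 0.001]
force: [-0.2, 0.4, -1.2]
opening: 0.0519
gripper_force: 12.0
```

```bash
python3 -m inch '[0,0,-1,0,40, 0,0,-2,0,40, 0,0,-2,0,40, 0,0,-3,0,40, 0,0,-3,0,40]'
```

```text
t: 5.57
tool_pos: [0.6078, -0.2376, 0.0388]
orientation: [2.181, 2.259, 0.0]
force: [-6.4, 2.0, 11.4]
opening: 0.0519
gripper_force: 12.0
```

```bash
python3 -m inch '[0,0,0,0,85, 0,0,0,0,85, 0,0,0,0,85, 0,0,0,0,85, 0,0,15,0,85, 0,0,35,0,85, 0,0,60,0,85, 0,0,90,0,85, -30,2,105,0,90, -65,4,110,-2,90]' && python3 -m inch '[-30,2,0,0,90, -60,4,0,0,90, -85,5,0,0,90, -92,6,0,0,90, -92,6,0,0,90, -92,6,0,0,90]'
python3 - <<'E'
from plant import robot, read_camera
from h import *
t=read_camera("top");cv2.imwrite("pics/top1.png",t["image"][130:330,220:560].repeat(2,0).repeat(2,1))
print(rect(t,blob(t["image"],(380,150,460,225),(50,100,60),(85,255,255),9),.072))
E
```

```text
t: 6.4
tool_pos: [0.5449, -0.2343, 0.1519]
orientation: [2.214, 2.218, 0.004]
force: [-0.6, -1.1, 1.0]
opening: 0.0833
gripper_force: 0.0
t: 6.9
tool_pos: [0.451, -0.2276, 0.1478]
orientation: [2.22, 2.22, 0.001]
force: [0.0, 0.0, 0.4]
opening: 0.0837
gripper_force: 0.0
[ 608.2 -232.2   62.2   53.4   89.7]
```

View pics/top1.png

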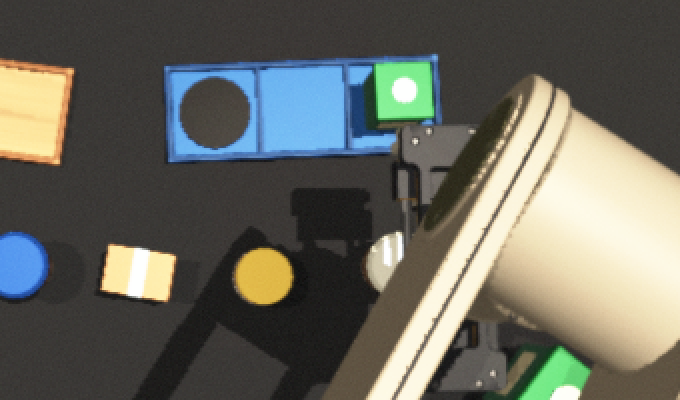

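The tin stands in the end bay, with its dot at crop (404,90). Next is the white cup.

```bash
python3 -m inch '[0,-0.5,-20,0,90, 0,-0.5,-45,0,90, 0,-0.5,-70,0,90, 0,-0.5,-95,0,90, 0,-0.5,-115,0,90, 0,-0.5,-125,0,90, 0,-0.5,-127,0,90, 0,-0.5,-127,0,90]' && python3 -m inch '[0,0,0,0,40, 0,0,0,0,40, 0,0,0,0,40, 0,0,0,0,40, 0,0,0,0,40, 0,0,0,0,40, 0,0,0,0,40]' 10
```

```text
t: 7.62
tool_pos: [0.4505, -0.2275, 0.0194]
orientation: [-2.22, -2.221, 0.0]
force: [-0.1, 0.1, 0.3]
opening: 0.0837
gripper_force: 0.0
t: 8.2
tool_pos: [0.4508, -0.2282, 0.0205]
orientation: [2.22, 2.22, 0.0]
force: [-1.0, -0.4, 5.8]
opening: 0.0588
gripper_force: 10.0
```

```bash
python3 -m inch '[0,0,4,0,40, 0,0,12,0,40, 0,0,25,0,40, 0,0,40,0,40, 0,0,55,0,40, 0,0,70,0,40, 0,0,85,0,40, 0,0,95,0,40, 0,0,100,0,40, 0,0,100,0,40]'
python3 - <<'E'
from plant import robot, read_camera
import cv2
c=read_camera("scene");cv2.imwrite("pics/s1.png",c["image"][100:350,100:400].repeat(2,0).repeat(2,1))
E
```

```text
t: 9.03
tool_pos: [0.4509, -0.2281, 0.121]
orientation: [2.22, 2.22, 0.001]
force: [0.5, -0.6, -1.0]
opening: 0.0591
gripper_force: 10.0
```

View pics/s1.png

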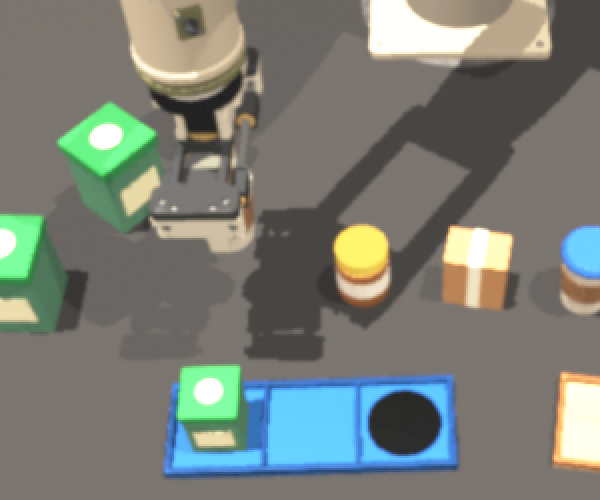

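The tin looks upright in its bay. The gripper hides the lifted cup, but the opening and force show it is held.

```bash
python3 -m inch '[6,6,0,0,40, 18,19,0,0,40, 35,38,0,1,40, 52,56,0,1,40, 69,75,0,2,40, 86,93,0,2,40, 103,111,0,2,40, 120,130,0,2,40, 135,146,0,2,40, 144,156,0,2,40]' && python3 -m inch '[5,5,0,0,40, 6.5,6,0,0,40, 6.5,6,0,0,40, 6.5,6,0,0,40]'
```

```text
t: 9.92
tool_pos: [0.5948, -0.0691, 0.1181]
orientation: [-2.179, -2.26, 0.001]
force: [-0.3, -0.2, -0.8]
opening: 0.0593
gripper_force: 10.0
t: 10.25
tool_pos: [0.6001, -0.0665, 0.1193]
orientation: [-2.182, -2.259, 0.001]
force: [-0.4, -0.1, -0.9]
opening: 0.0592
gripper_force: 10.0
```

```bash
python3 -m inch '[1,0.5,-10,0,40, 1,0.5,-28,0,40, 1,0.5,-46,0,40, 1,0.5,-62,0,40, 1,0.5,-74,0,40, 1,0.5,-81,0,40, 1,0.5,-85,0,40, 1,0.5,-87,0,40, 1,0.5,-88,0,40, 1,0.5,-88,0,40]' && python3 -m inch '[0,0,-1,0,40, 0,0,-1.5,0,40, 0,0,-2,0,40, 0,0,-2,0,40]'
```

```text
t: 11.08
tool_pos: [0.6023, -0.0654, 0.0324]
orientation: [2.181, 2.259, 0.001]
force: [0.1, 0.6, -0.4]
opening: 0.0595
gripper_force: 10.0
t: 11.42
tool_pos: [0.6019, -0.0652, 0.0298]
orientation: [2.182, 2.26, 0.0]
force: [0.8, -0.2, -1.2]
opening: 0.0593
gripper_force: 10.0
```

```bash
python3 -m inch '[0,0,-1,0,40, 0,0,-2,0,40, 0,0,-2.5,0,40, 0,0,-2.5,0,40]'
```

```text
t: 11.75
tool_pos: [0.6023, -0.0654, 0.0286]
orientation: [2.181, 2.259, 0.001]
force: [-4.2, 1.5, 9.1]
opening: 0.0592
gripper_force: 10.0
```

```bash
python3 -m inch '[0,0,0,0,90, 0,0,0,0,90, 0,0,0,0,90, 0,0,0,0,90, 0,0,0,0,90, 0,0,15,0,90, 0,0,35,0,90, 0,0,60,0,90, 0,0,85,0,90, 0,0,95,0,90]' && python3 -m inch '[-10,-3,0,0,90, -40,-10,0,0,90, -75,-20,0,0,90, -110,-30,0,-2,90, -140,-38,0,-2,90, -156,-42,0,-2,90, -158,-42,0,-2,90, -158,-42,0,-2,90, -158,-42,0,-2,90]'
python3 - <<'E'
from plant import robot, read_camera
from h import *
s=robot.read_state();c=read_camera("wrist");cv2.imwrite("pics/w2.png",c["image"]);c=wcam(c,s["tool_pos"],s["orientation"])
print(circ(c,blob(c["image"],(150,0,500,320),(18,60,100),(35,255,255)),.068))
E
```

```text
t: 12.58
tool_pos: [0.6036, -0.0656, 0.1261]
orientation: [2.179, 2.257, 0.004]
force: [0.3, -0.9, 0.9]
opening: 0.0839
gripper_force: 0.0
t: 13.33
tool_pos: [0.4445, -0.1072, 0.1222]
orientation: [2.221, 2.221, 0.001]
force: [-0.3, -0.8, 0.8]
opening: 0.0834
gripper_force: 0.0
[ 444.  -117.2   70.7   78.9  443.4 -114.5   76.4]
```

View pics/w2.png

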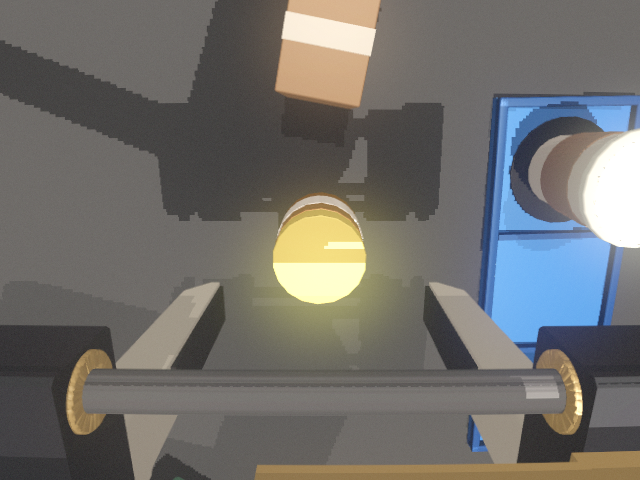

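The wrist view shows the white cup standing on the coaster and the jar's cap at (319,260), centred between the fingers.

```bash
python3 -m inch '[0,0,-20,0,90, 0,0,-45,0,90, 0,0,-70,0,90, 0,0,-90,0,90, 0,0,-100,0,90, 0,0,-104,0,90, 0,0,-104,0,90]' && python3 -m inch '[0,0,0,0,35, 0,0,0,0,35, 0,0,0,0,35, 0,0,0,0,35, 0,0,0,0,35, 0,0,0,0,35, 0,0,0,0,35]' 15 && python3 -m inch '[0,0,4,0,35, 0,0,15,0,35, 0,0,35,0,35, 0,0,55,0,35, 0,0,75,0,35, 0,0,90,0,35, 0,0,97,0,35, 0,0,97,0,35, 0,0,97,0,35]'
```

```text
t: 13.97
tool_pos: [0.4436, -0.1068, 0.0174]
orientation: [-2.219, -2.221, 0.001]
force: [0.7, -0.0, 0.8]
opening: 0.0836
gripper_force: 0.0
t: 14.55
tool_pos: [0.4439, -0.1074, 0.0187]
orientation: [2.221, 2.221, 0.0]
force: [-2.3, 0.5, 6.8]
opening: 0.0512
gripper_force: 15.0
t: 15.3
tool_pos: [0.4437, -0.1072, 0.1151]
orientation: [2.221, 2.221, 0.0]
force: [-0.2, -0.2, -2.8]
opening: 0.0514
gripper_force: 15.0
```

```bash
python3 -m inch '[6,-2,0,0,35, 20,-6,0,0,35, 38,-11,0,1,35, 58,-16,0,1,35, 78,-22,0,2,35, 98,-28,0,2,35, 118,-34,0,2,35, 138,-39,0,2,35, 152,-43,0,2,35, 158,-45,0,2,35]' && python3 -m inch '[2,0,0,0,35, 2,0,-1,0,35, 2,0,-12,0,35, 2,0,-30,0,35, 2,0,-48,0,35, 2,0,-64,0,35, 2,0,-76,0,35, 2,0,-83,0,35, 2,0,-86,0,35, 2,0,-86,0,35]'
```

```text
t: 16.13
tool_pos: [0.6025, -0.1525, 0.113]
orientation: [-2.181, -2.259, 0.001]
force: [-0.1, 0.1, -3.0]
opening: 0.0516
gripper_force: 15.0
t: 16.97
tool_pos: [0.6031, -0.152, 0.0285]
orientation: [-2.181, -2.259, 0.001]
force: [-0.1, -1.0, -1.9]
opening: 0.0513
gripper_force: 15.0
```

Contact should come at a TCP height of about 24.5–25 mm.

```bash
python3 -m inch '[0,0,-1,0,35, 0,0,-2,0,35, 0,0,-3,0,35, 0,0,-3.5,0,35, 0,0,-3.5,0,35]'
```

```text
t: 17.38
tool_pos: [0.6039, -0.1523, 0.0259]
orientation: [2.182, 2.26, 0.0]
force: [-0.0, 0.3, -2.9]
opening: 0.0512
gripper_force: 15.0
```

```bash
python3 -m inch '[0,0,-1,0,35, 0,0,-2,0,35, 0,0,-2,0,35]'
```

```text
t: 17.63
tool_pos: [0.604, -0.1523, 0.0247]
orientation: [2.182, 2.26, 0.0]
force: [-4.4, 0.9, 5.7]
opening: 0.0514
gripper_force: 15.0
```

```bash
python3 -m inch '[0,0,0,0,85, 0,0,0,0,85, 0,0,0,0,85, 0,0,0,0,85, 0,0,15,0,85, 0,0,35,0,85, 0,0,60,0,85, 0,0,85,0,85, 0,0,105,0,90, 0,0,110,0,90]' && python3 -m inch '[-20,0,0,0,90, -50,20,0,0,90, -80,55,0,0,90, -110,90,0,0,90, -130,125,0,0,90, -148,160,0,-2,90, -148,195,0,-2,90, -148,230,0,-2,90, -148,260,0,-2,90, -148,266,0,-2,90]' && python3 -m inch '[0,0,0,0,90, 0,0,0,0,90]'
python3 - <<'E'
from plant import robot, read_camera
from h import *
s=robot.read_state();w=read_camera("wrist");w=wcam(w,s["tool_pos"],s["orientation"])
print(circ(w,blob(w["image"],(150,0,500,320),(100,120,60),(125,255,255)),.08))
t=read_camera("top");a=t["image"][130:310,80:480].repeat(2,0).repeat(2,1);cv2.imwrite("pics/top2.png",a)
print(circ(t,blob(t["image"],(345,155,395,215),(15,90,90),(35,255,255)),.074))
print(circ(t,blob(t["image"],(305,160,349,215),(0,0,170),(180,60,255)),.088))
print(rect(t,blob(t["image"],(380,150,460,225),(50,100,60),(85,255,255),9),.078))
cv2.imwrite("pics/w3.png",w["image"])
E
```

```text
t: 18.47
tool_pos: [0.606, -0.153, 0.1382]
orientation: [2.178, 2.256, 0.004]
force: [0.2, 0.5, 0.7]
opening: 0.0833
gripper_force: 0.0
t: 19.3
tool_pos: [0.4547, 0.1176, 0.1328]
orientation: [-2.217, -2.224, -0.001]
force: [-0.3, -0.3, -0.3]
opening: 0.0835
gripper_force: 0.0
t: 19.47
tool_pos: [0.4553, 0.1135, 0.1328]
orientation: [-2.22, -2.223, 0.002]
force: [0.2, 1.0, 0.4]
opening: 0.084
gripper_force: 0.0
[454.7 116.9  57.7  58.4 454.7 116.9  58.5]
[ 602.  -150.6   48.8   53.7  601.7 -150.3   54.1]
[600.9 -65.4  58.8  59.6 600.9 -65.5  59.8]
[ 607.1 -231.    61.8   53.    89.7]
```

View pics/top2.png

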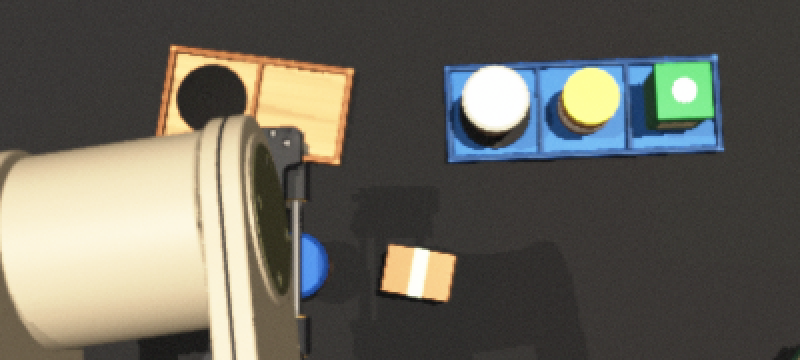

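View pics/w3.png

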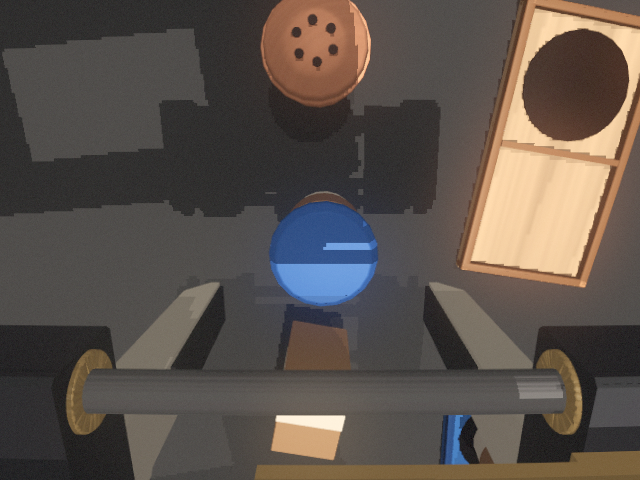

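The blue tray holds the white cup, jar and tin, each centred and upright. The wrist view shows the blue cup's lid at (323,252), ready to grasp.

```bash
python3 -m inch '[0,1,-20,0,90, 0,1,-45,0,90, 0,1,-70,0,90, 0,1,-92,0,90, 0,1,-106,0,90, 0,1,-111,0,90, 0,1,-112,0,90, 0,1,-112,0,90]' && python3 -m inch '[0,0,0,0,40, 0,0,0,0,40, 0,0,0,0,40, 0,0,0,0,40, 0,0,0,0,40, 0,0,0,0,40, 0,0,0,0,40]' 10 && python3 -m inch '[0,0,4,0,40, 0,0,12,0,40, 0,0,25,0,40, 0,0,40,0,40, 0,0,55,0,40, 0,0,70,0,40, 0,0,85,0,40, 0,0,95,0,40, 0,0,100,0,40, 0,0,100,0,40]'
```

```text
t: 20.23
tool_pos: [0.456, 0.114, 0.022]
orientation: [2.223, 2.22, -0.0]
force: [-0.1, -0.4, 0.7]
opening: 0.0836
gripper_force: 0.0
t: 20.82
tool_pos: [0.4562, 0.1149, 0.0222]
orientation: [2.221, 2.221, 0.001]
force: [-0.3, 0.7, 5.6]
opening: 0.0589
gripper_force: 10.0
t: 21.65
tool_pos: [0.4565, 0.1149, 0.123]
orientation: [2.22, 2.221, 0.003]
force: [-0.5, -0.1, -1.2]
opening: 0.0591
gripper_force: 10.0
```

```bash
python3 -m inch '[6,3,0,0,40, 20,11,0,-2,40, 38,22,0,-4,40, 58,33,0,-6,40, 78,45,0,-8.5,40, 98,56,0,-8.5,40, 118,68,0,-8.5,40, 138,79,0,-8.5,40, 152,87,0,-8.5,40, 159,91,0,-8.5,40]' && python3 -m inch '[2,1,0,0,40, 2,1,-1,0,40, 2,1,-12,0,40, 2,1,-30,0,40, 2,1,-48,0,40, 2,1,-64,0,40, 2,1,-77,0,40, 2,1,-84,0,40, 2,1,-87,0,40, 2,1,-87,0,40]'
```

```text
t: 22.48
tool_pos: [0.6154, 0.2067, 0.1194]
orientation: [-2.379, -2.051, 0.003]
force: [-0.1, -0.4, -0.9]
opening: 0.0588
gripper_force: 10.0
t: 23.32
tool_pos: [0.6161, 0.2065, 0.0339]
orientation: [-2.379, -2.051, 0.002]
force: [-0.5, -0.7, -1.2]
opening: 0.0593
gripper_force: 10.0
```

```bash
python3 -m inch '[1,0.5,-1,0,40, 1,0.5,-2,0,40, 1,0.5,-3,0,40, 1,0.5,-3,0,40, 1,0.5,-3,0,40]'
```

```text
t: 23.73
tool_pos: [0.6179, 0.2073, 0.032]
orientation: [2.38, 2.051, 0.001]
force: [-0.0, 0.0, -1.4]
opening: 0.0588
gripper_force: 10.0
```

```bash
python3 -m inch '[0,0,-1,0,40, 0,0,-2,0,40, 0,0,-2.5,0,40, 0,0,-2.5,0,40]'
```

```text
t: 24.07
tool_pos: [0.6181, 0.2076, 0.0303]
orientation: [2.38, 2.051, 0.002]
force: [-3.3, -0.2, 5.8]
opening: 0.0588
gripper_force: 10.0
```

```bash
python3 -m inch '[0,0,0,0,90, 0,0,0,0,90, 0,0,0,0,90, 0,0,0,0,90, 0,0,0,0,90, 0,0,15,0,90, 0,0,35,0,90, 0,0,60,0,90, 0,0,85,0,90, 0,0,95,0,90]' && python3 -m inch '[-10,-12,0,0,85, -34,-41,0,0,85, -60,-72,0,0,85, -86,-103,0,0,85, -112,-134,0,0,85, -138,-165,0,0,85, -160,-191,0,-1.5,85, -168,-202,0,-1.5,85, -168,-202,0,-1.5,85, -168,-202,0,-1.5,85]'
python3 - <<'E'
from plant import robot, read_camera
from h import *
s=robot.read_state();w=read_camera("wrist");w=wcam(w,s["tool_pos"],s["orientation"])
cv2.imwrite("pics/w4.png",w["image"])
E
```

```text
t: 24.9
tool_pos: [0.6199, 0.2079, 0.1298]
orientation: [2.378, 2.049, 0.009]
force: [0.1, 0.6, 1.4]
opening: 0.084
gripper_force: 0.0
t: 25.73
tool_pos: [0.4499, 0.0049, 0.1246]
orientation: [2.408, 2.017, 0.002]
force: [-0.8, 0.4, 0.4]
opening: 0.0788
gripper_force: 0.0
```

View pics/w4.png

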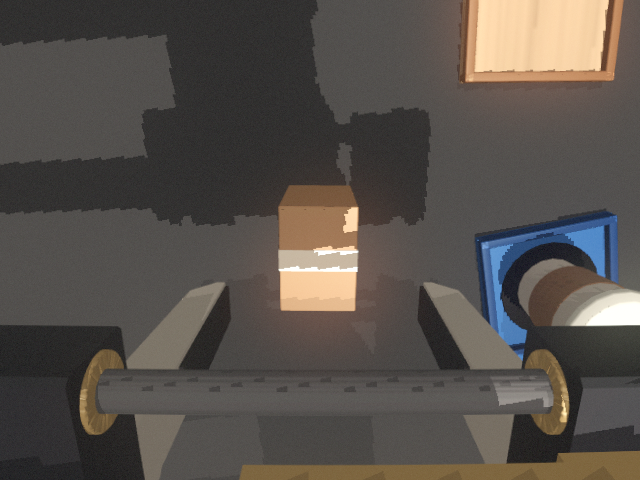

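The box is square to the gripper and centred at (318,258).

```bash
python3 -m inch '[-0.5,0,-20,0,85, -0.5,0,-45,0,85, -0.5,0,-70,0,85, -0.5,0,-90,0,85, -0.5,0,-101,0,85, -0.5,0,-106,0,85, -0.5,0,-106,0,85]' && python3 -m inch '[0,0,0,0,25, 0,0,0,0,25, 0,0,0,0,25, 0,0,0,0,25, 0,0,0,0,25, 0,0,0,0,25, 0,0,0,0,25]' 12 && python3 -m inch '[0,0,4,0,25, 0,0,15,0,25, 0,0,35,0,25, 0,0,55,0,25, 0,0,75,0,25, 0,0,90,0,25, 0,0,97,0,25, 0,0,97,0,25, 0,0,97,0,25]'
```

```text
t: 26.37
tool_pos: [0.4488, 0.0059, 0.0172]
orientation: [-2.404, -2.02, 0.002]
force: [0.2, -0.5, 0.2]
opening: 0.0789
gripper_force: 0.0
t: 26.95
tool_pos: [0.4493, 0.0052, 0.0185]
orientation: [2.406, 2.019, 0.0]
force: [-1.3, 0.5, 3.3]
opening: 0.042
gripper_force: 12.0
t: 27.7
tool_pos: [0.4493, 0.0053, 0.1152]
orientation: [2.406, 2.019, 0.001]
force: [-0.2, 0.4, -2.1]
opening: 0.0422
gripper_force: 12.0
```

```bash
python3 -m inch '[6,4,0,0,25, 20,15,0,0,25, 37,28,0,1.5,25, 55,41,0,1.5,25, 73,55,0,1.5,25, 91,68,0,1.5,25, 109,82,0,1.5,25, 128,96,0,1.5,25, 146,109,0,1.5,25, 154,115,0,1.5,25]' && python3 -m inch '[2,2,0,0,25, 2,2,-1,0,25, 2,2,-12,0,25, 2,2,-30,0,25, 2,2,-48,0,25, 2,2,-64,0,25, 2,2,-76,0,25, 2,2,-83,0,25, 2,2,-85,0,25, 2,2,-85,0,25]'
```

```text
t: 28.53
tool_pos: [0.6041, 0.1222, 0.113]
orientation: [-2.378, -2.051, 0.002]
force: [0.0, -0.4, -1.6]
opening: 0.042
gripper_force: 12.0
t: 29.37
tool_pos: [0.6047, 0.122, 0.0296]
orientation: [-2.38, -2.05, 0.001]
force: [0.8, 0.1, -0.5]
opening: 0.0422
gripper_force: 12.0
```

```bash
python3 -m inch '[0,0,-1,0,25, 0,0,-2,0,25, 0,0,-3,0,25, 0,0,-4,0,25, 0,0,-4,0,25]'
```

```text
t: 29.78
tool_pos: [0.6053, 0.1223, 0.0263]
orientation: [2.38, 2.051, 0.0]
force: [0.6, -0.8, -1.8]
opening: 0.0417
gripper_force: 12.0
```

```bash
python3 -m inch '[0,0,-1,0,25, 0,0,-2,0,25, 0,0,-2.5,0,25, 0,0,-2.5,0,25]'
```

```text
t: 30.12
tool_pos: [0.6054, 0.1223, 0.0245]
orientation: [2.38, 2.051, 0.0]
force: [-3.4, 0.1, 5.1]
opening: 0.0424
gripper_force: 12.0
```

Contact made; release, rise and retreat towards the middle, then look.

```bash
python3 -m inch '[0,0,0,0,80, 0,0,0,0,80, 0,0,0,0,80, 0,0,0,0,80, 0,0,0,0,80, 0,0,15,0,80, 0,0,35,0,80, 0,0,60,0,80, 0,0,90,0,80, 0,0,120,0,80]' && python3 -m inch '[-20,-10,20,0,80, -50,-30,30,0,80, -85,-50,40,0,80, -120,-70,40,0,80, -150,-90,40,0,80, -180,-110,40,0,80, -200,-120,40,0,80, -200,-120,40,0,80, -200,-120,40,0,80]'
python3 - <<'E'
from plant import robot, read_camera
from h import *
t=read_camera("top");s=read_camera("scene")
cv2.imwrite("pics/end.png",np.vstack([t["image"][130:310,80:480],s["image"][190:350,130:530]]).repeat(1,0))
print(robot.read_state()["tool_pos"])
E
```

```text
t: 30.95
tool_pos: [0.6045, 0.1222, 0.1442]
orientation: [-2.379, -2.05, 0.002]
force: [0.4, -0.6, -0.2]
opening: 0.0744
gripper_force: 0.0
t: 31.7
tool_pos: [0.4051, 0.0019, 0.184]
orientation: [2.38, 2.048, 0.002]
force: [0.7, -1.1, -1.0]
opening: 0.0743
gripper_force: 0.0
[0.40595249 0.0024692  0.18401557]
```

View pics/end.png

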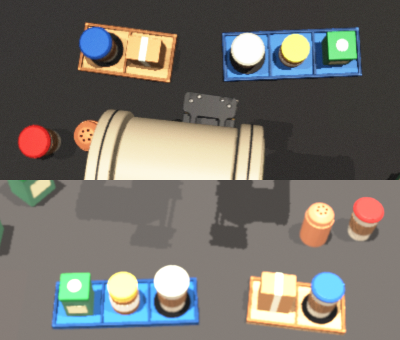

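All five things stand centred and upright in their bays, and the red cup and shaker haven't moved. I'm handing the job in.

```bash
python3 -c "
from plant import job
print(job.close_job())"
```

```text
the job is handed in; nothing more can be done
None
```

I made up both orders, the blue tray first, and handed the job in after about 32 s of the 128 s; the last pictures showed all five things upright in their bays and the red cup and shaker in place, but no verdict came back.

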